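# Lock a laboratory shaker's platform with its ball-lock transport pin

## Robot

A 6-joint arm with a two-finger parallel gripper is mounted at the origin on the work surface. World frame = base frame: x ahead of the robot, y to its left, z up, the work surface at z = 0. Lengths are in m, angles in degrees, forces in N, time in s.
With the tool pointing down it reaches from about 0.325 to 0.775 m from the base axis. Payload 9.3 kg.
Tool frame: the origin (TCP) lies on the centre line of the jaws, within the pads' length; the fingertips stand 25 mm ahead of it and the grasp point (between the pads) lies 6 mm ahead of it; z points along the fingers, y is the line along which they close (so a half turn about z gives the same grasp; the last joint's range is limited). The gripper opens to 85 mm and grips with 20 to 120 N. Pads are 22 mm wide; open, the fingers measure 114 mm over their backs; the gripper's body (76 mm by 85 mm) begins 54 mm behind the grasp point. The pads swing forward as they close: fully open they stand 13 mm farther back than shut.
Start: joints at [59.611, 14.817, 1.232, 76.415, 0, 81.257], TCP at [0.203, 0.511, 0.256] pointing down, gripper open.
Joint ranges: [-174.27, 174.27], [-52.1, 104.24], [-59.71, 78.15], [-110.17, 111.67], [-87.03, 83.33], [-180, 180]. Speed limits (degrees/s): [127.2, 127.2, 159.86, 180, 180, 180].

## Interface

Orientations are given as a 3x3 rotation matrix whose columns are the frame's x, y, z axes.
In Python, from cell import status, vision, r gives the robot as it stands.
- The arm moves only by the tool jog_arm, never from a script. Its argument "series" is a list of rows, each a list of 7 numbers: the turn, a rotation vector about the tool's x, y, z in rad, then the shift along the tool's x, y, z in cm, then the closure, from 0 (fully open) to 1 (shut). In form: [[rx, ry, rz, x, y, z, claw], ...]. A call has 1 to 12 rows; each row is the pose to reach, as a shift and turn from the pose commanded when the call began, along the tool's axes at that moment; what a row does not reach only later rows make up. A row lasts 1/8 s, in which the tool goes at most 62.5 mm and 10.7 degrees, less where a joint would pass 70% of its speed; a pose out of reach is approached as far as the arm can. A call with a gripper value outside its range is refused whole. The fingers move at their own pace and stop on an object; the grip force is fixed at half the most. Time passes only in rows, so rows that repeat a pose let the fingers close. It gives the time, the measured TCP pose, the force, the opening and the grip force at its end, in the units of the state.
- status.observe(): the state, without advancing time (a new reading comes with each control period).
- vision.snapshot(name): name is "side" or "top"; returns the picture (480x640x3 uint8, red, green, blue); there is no depth.
- vision.get_calibration(name): a dict with "fx", "fy", "cx", "cy" (pixels), "R" (3x3) and "t" (3): a world point X has camera coordinates R X + t. Camera axes: x right, y down, z forward; pixel columns grow to the right and rows downward; lengths in m; the calibration is good to about 2 mm. A picture is of the moment at which its call begins. get_calibration takes no time and is no camera call.
- r.job_done(): hands the job in; it is judged then, once.
The state is a dict: "t": time; "qpos": joint angles; "dq": joint speeds; "tau": joint torques, N m; "position": TCP position; "eef_rot": TCP orientation; "ft_force": force on the tool from outside, world axes, zero at the start; "ft_torque": the same for the moment, N m; "gripper_width": finger opening in m; "gripper_force": force on a finger pad.
Only numpy, scipy, OpenCV 4.12 (cv2) and the standard library are available. Lean on these libraries where they do the work, as an engineer would, in place of code of your own. Each camera call takes 0.05 s, during which the arm holds its last target. There are 200 camera calls.

## Task

Lock the shaker's platform for transport: squeeze the red side button of the black-handled ball-lock pin, draw the pin out of its rack with the button held in, and put it into the round hole in the front strip of the platform. The matching hole in the lock plate underneath is out of line, so keep the button in and slide the platform along with the pin, pressing only gently, until you feel the pin fall into it; push the pin fully home and then let go, so that the button springs out and the balls lock. Never force the pin or the shaker, and leave the blue spare pin and the other things where they are.

Things in the scene. Friction and masses are not known exactly. Their poses are not given: they have to be found in the camera images.
- pin: Black-handled ball-lock pin, 110 to 180 g, upright in the rack at first, its shoulder resting on the rack's top. Origin: centre of the shoulder's underside; z up to the handle. Shoulder: steel disc 28 mm across, z 0 to 6 mm. Below it a round steel shank 14 mm thick, 46 mm long, the last 8 mm tapering to a flat tip 10 mm across. Handle block 26 mm (x) by 20 mm (y), z 6 to 52 mm
- pin_grip (a point): middle of the pin's handle, on its axis, 34 mm above the pin's origin, same axes. Red button on the +y side (face 17 mm out, 13 mm when pressed in), fixed grey pad on the -y side (face 13 mm out); both 20 mm wide in x and from 14 mm below to 14 mm above this point. Gripping across y here squeezes the button in; gripping across x does not
- pin_balls (a point): pin's axis at its two brass locking balls, 35 mm below the pin's origin; the balls are 5 mm high, on the +x and -x sides. They stand 2.5 mm out of the shank while the button is out and are inside it while the button is in; when out they cannot pass the platform's or lock plate's hole
- pin_tip (a point): centre of the flat tip of the pin, 46 mm below the pin's origin
- pin_button (a joint): travel of the red button: 0 = out (balls out, locked), 0.004 m = fully in (balls in). Spring: 3 N to start, 9 N fully in
- rack: Fixed grey plastic rack, block 70 x 190 mm on a dark steel foot 90 x 210 mm, top 58 mm above the table. Two upright holes 22 mm wide at x = 0, y = +50 and -50 mm of its frame hold the two pins, either way round. Origin: centre of the underside, z up
- spare_pin: Spare pin with a blue handle and a white cap on top, shank 14 mm by 38 mm, standing in the rack's other hole: leave it there. Origin: centre of the underside of its shoulder
- shaker: Fixed bench shaker: white case 260 mm (x) by 300 mm (y) under a sliding platform, top 108 and underside 96 mm above the origin. Origin: centre of the underside, z up, robot side -x. Keep pushes under 25 N: over 60 N of contact in all (wedging can double what the wrist feels) does damage. Flasks on the platform at x = +55 mm, tops at 211 mm. The pin is home when its shoulder lies on the platform
- lock_line (a point): point at x = -85, y = 0, z = 90 mm of the shaker's frame (same axes), on top of the hidden 12 mm thick steel lock plate under the platform. The plate's hole (15.5 mm wide, 1 mm chamfer) lies at x = 0 and anywhere from y = -19 to +6 mm of this point: it differs by machine, is not measured and must be felt for. Beneath the plate 34 mm are free
- platform (a joint): platform's position along the shaker's y axis, -0.024 to +0.024 m, 0 = centred (its hole then over point lock_line); slides with about 2 N of friction, stays where left. Starts at +0.012 to +0.020 m, at least 6 mm on the +y side of the lock plate's hole, so slide it towards -y
- platform_hole (a point): centre of the upper mouth of the platform's hole (15.5 mm wide with a 1 mm chamfer, through the 12 mm thick strip, between two yellow dots 55 mm to either side along y); moves with the platform
- wrench: bystander: loose steel wrench lying on the table
- tray_bowl: bystander: loose white bowl, 110 mm across, 50 mm tall; origin at the underside
- white_tub: bystander: loose white tub with red cap, 70 mm across, 100 mm tall; origin at the underside
- beaker: bystander: loose glass beaker, 76 mm across, 95 mm tall; origin at the underside
There are look-alikes about, which are no part of the job. What is shaped like the pin but orange or pink is not meant. What is shaped like the rack but yellow is not meant.

How it is judged (in metres and radians):
On the way, in this order (a step that is already met when the one before it is completed fails the run):
1. the pin is drawn clear of the rack with its button held in (value of joint pin_button above 0.003 m and z of pin_tip in the frame of rack above 0.06 m), for 0.1 s.
2. with the button held in, the pin is pushed through the platform and the lock plate until its shoulder is within 2 mm of the platform (value of joint pin_button above 0.0028 m and horizontal distance between pin and platform_hole below 0.003 m and z of pin in the frame of platform_hole below 0.002 m), for 0.1 s.
At the end, for the whole second after the job is handed in: The pin stands in the platform's hole, centred within 3 mm, upright within 0.1 rad, its shoulder within 2.5 mm of the platform's top, let go, its button sprung out (under 1 mm) so the balls are locked, at rest (under 0.02 m/s); the spare pin is within 10 mm of its start (value of joint pin_button below 0.001 m and horizontal distance between pin and platform_hole below 0.003 m and z of pin in the frame of platform_hole below 0.0025 m and angle between the z axis of pin and the z axis of shaker, either way round below 0.1 rad and linear speed of pin below 0.02 m/s and distance of spare_pin from where it was at the start of the episode below 0.01 m); the robot touches nothing.
It fails at once if the shaker is loaded with more than 60 N of contact force (contact force between anything else and shaker above 60 N).
It fails at once if the spare pin is pulled from its hole (distance of spare_pin from where it was at the start of the episode above 0.02 m).
It fails at once if the wrench, bowl, tub or beaker is moved by more than 20 mm (distance of any of wrench, tray_bowl, white_tub, beaker from where it was at the start of the episode above 0.02 m).
It also fails if it takes over 64 s, if anything falls off the work surface, if the arm or the gripper's body presses on something with over 40 N, if the wrist force passes 120 N, or if a joint passes its speed limit or range.

## Working session

There is one attempt and no reset: what is moved stays moved. The work goes in short steps, Python scripts to look and compute and a tool call to move; the robot and the scene stay as the last step left them, time stands still between calls to the robot, and variables do not carry over. Pictures are saved under pics/ and viewed, at most 10 in all, crops included, and the job is handed in when it is done.

Besides the shell and the picture viewer there is one more tool, called after "Call:" as name(argument=value, ...) on one line, values as JSON. jog_arm: Moves the arm, as the interface text tells. Its arguments: {"type":"object","properties":{"series":{"type":"array","items":{"type":"array","items":{"type":"number"}}}},"required":["series"]}

```bash
mkdir -p pics; python3 - <<'E'
from cell import status, vision, r
import cv2
s=status.observe(); print(s)
for n in("side","top"):
    im=vision.snapshot(n); cv2.imwrite(f"pics/{n}0.png",im[:,:,::-1]); print(n,vision.get_calibration(n))
E
```

```text
{'t': 0.0, 'qpos': array([ 5.96106585e+01,  1.48495861e+01,  1.18709152e+00,  7.64143931e+01,
       -2.71546759e-04,  8.12561277e+01]), 'dq': array([0.0386776 , 0.00500959, 0.02252516, 0.04034805, 0.05894377,
       0.00670552]), 'tau': array([-3.57305034e-03, -5.55647314e+01,  3.44527495e+01,  1.37213789e-02,
       -5.33794955e-04,  2.25698636e-05]), 'position': array([0.20275042, 0.51098331, 0.25565897]), 'eef_rot': array([[-9.29483988e-01,  3.68861844e-01, -6.74764801e-04],
       [ 3.68862408e-01,  9.29483286e-01, -1.15996783e-03],
       [ 1.99314733e-04, -1.32706689e-03, -9.99999100e-01]]), 'ft_force': array([ 0.58471114,  0.32265597, -0.06343264]), 'ft_torque': array([-0.00922467,  0.02214418,  0.01482273]), 'gripper_force': 0.0, 'gripper_width': 0.08519384171190408}
side {'fx': 494.23051830463385, 'fy': 494.23051830463385, 'cx': 328.36537567011965, 'cy': 236.777676927893, 'R': array([[ 0.95561223, -0.29457593,  0.00550424],
       [-0.14036302, -0.47160819, -0.8705653 ],
       [ 0.25904343,  0.83115025, -0.49202212]]), 't': array([-0.37885374,  0.15701814,  1.17272398])}
top {'fx': 613.2661253656815, 'fy': 613.2661253656815, 'cx': 316.7958530912396, 'cy': 238.23901561525759, 'R': array([[-0.02018953, -0.99959594, -0.02000863],
       [-0.99628225,  0.02179094, -0.08334762],
       [ 0.08374995,  0.01825149, -0.99631964]]), 't': array([0.06646737, 0.42383152, 1.53541941])}
```

View pics/side0.png

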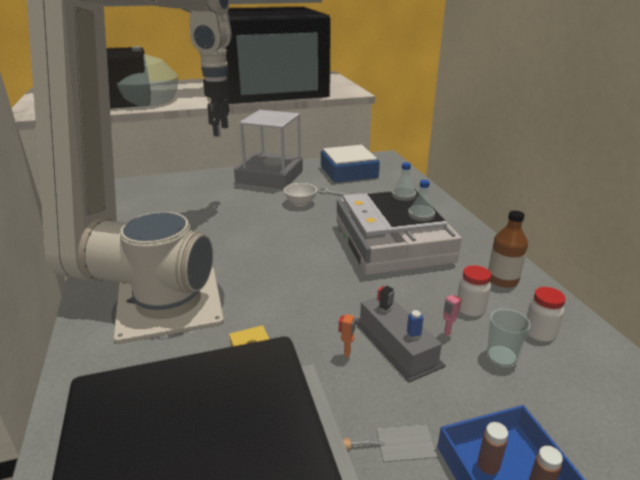

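View pics/top0.png

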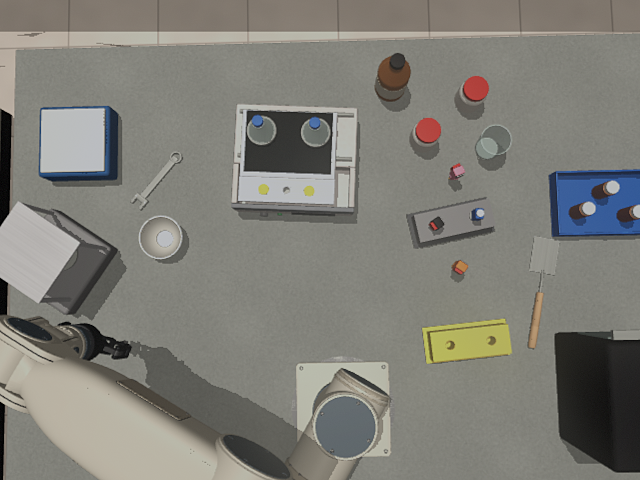

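The black-handled pin is at top (437,224) and side (386,296), in the grey rack. The spare has a blue handle and white cap, top (478,214). Orange (460,267) and pink (457,171) are look-alikes standing free, and the yellow rack at (467,340) is another decoy. The platform hole is at top (286,189), between yellow dots at (263,189) and (309,190). I'll confirm in an enlarged crop.

```bash
python3 - <<'E'
import cv2,numpy as np
t=cv2.imread("pics/top0.png");s=cv2.imread("pics/side0.png")
f=lambda im,u,v,w,h,k:cv2.resize(im[v:v+h,u:u+w],None,fx=k,fy=k,interpolation=cv2.INTER_CUBIC)
a=f(t,405,195,100,50,4); b=f(s,350,275,100,100,4); c=f(t,236,170,100,50,4); d=f(s,335,185,100,75,4)
L=np.vstack([a,c]); 
cv2.imwrite("pics/crop1.png",np.hstack([L,b]))
E
```

```text
(no output)
```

View pics/crop1.png

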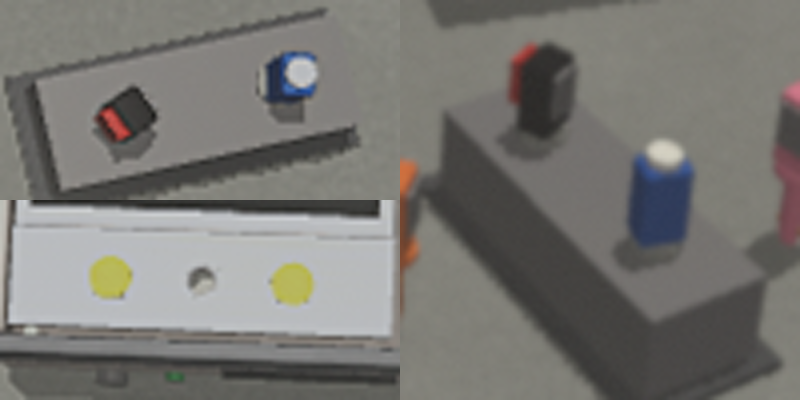

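The crop confirms it: black handle, red button facing lower-left in the top view, seated in the grey rack next to the blue, white-capped spare. Now I'll measure.

```bash
cat > h.py <<'E'
import cv2,numpy as np
from cell import status,vision,r
C={n:vision.get_calibration(n) for n in("side","top")}
def ray(n,uv):
    c=C[n]; d=np.array([(uv[0]-c["cx"])/c["fx"],(uv[1]-c["cy"])/c["fy"],1.])
    return -c["R"].T@c["t"], c["R"].T@d
def plane(n,uv,z):
    o,d=ray(n,uv); return o+d*(z-o[2])/d[2]
def tri(us,ut):
    A=[];b=[]
    for n,u in(("side",us),("top",ut)):
        o,d=ray(n,u); d/=np.linalg.norm(d); P=np.eye(3)-np.outer(d,d); A.append(P);b.append(P@o)
    x=np.linalg.lstsq(np.vstack(A),np.hstack(b),rcond=None)[0]
    return x,np.hstack(b)-np.vstack(A)@x
def proj(n,X):
    c=C[n]; p=c["R"]@X+c["t"]; return np.array([c["fx"]*p[0]/p[2]+c["cx"],c["fy"]*p[1]/p[2]+c["cy"]])
def hsv(im): return cv2.cvtColor(im,cv2.COLOR_BGR2HSV)
def blobs(m,box,mn=4):
    u,v,w,h=box; k=np.zeros_like(m);k[v:v+h,u:u+w]=m[v:v+h,u:u+w]
    n,l,s,c=cv2.connectedComponentsWithStats(k)
    return sorted([(int(s[i,4]),c[i],l==i) for i in range(1,n) if s[i,4]>=mn],key=lambda t:-t[0])
E
python3 - <<'E'
from h import *
np.set_printoptions(precision=4,suppress=True)
T=cv2.imread("pics/top0.png");S=cv2.imread("pics/side0.png")
Y=lambda im:cv2.inRange(hsv(im),(24,90,110),(36,255,255))
a=sorted([b[1] for b in blobs(Y(T),(240,175,90,30))[:2]],key=lambda c:c[0])
b=sorted([b[1] for b in blobs(Y(S),(340,190,50,40))[:2]],key=lambda c:c[1])
print("dots",a,b)
for p,q in zip(a,b): print(tri(q,p),plane("top",p,.108),plane("side",q,.108))
W=lambda im:cv2.inRange(hsv(im),(0,0,170),(180,60,255))
wt=blobs(W(T),(465,200,25,25),1);ws=blobs(W(S),(400,305,30,15),1)
print("cap",[(x[0],x[1]) for x in wt[:2]],[(x[0],x[1]) for x in ws[:2]])
print(tri(ws[0][1],wt[0][1]))
R=lambda im:cv2.inRange(hsv(im),(0,130,60),(9,255,255))|cv2.inRange(hsv(im),(172,130,60),(180,255,255))
K=lambda im:cv2.inRange(hsv(im),(0,0,0),(180,255,62))
for n,im,bx in(("top",T,(427,213,20,20)),("side",S,(374,282,26,30))):
    u,v,w,h=bx
    big=cv2.resize(im[v:v+h,u:u+w],None,fx=8,fy=8,interpolation=cv2.INTER_CUBIC)
    for nm,m in(("red",R(big)),("blk",K(big))):
        cs=max(cv2.findContours(m,0,2)[0],key=cv2.contourArea)
        box=cv2.boxPoints(cv2.minAreaRect(cs))/8+[u-.44,v-.44]
        M=cv2.moments(cs); ce=np.array([M["m10"],M["m01"]])/M["m00"]/8+[u-.44,v-.44]
        print(n,nm,ce,box.tolist(),cv2.contourArea(cs)/64)
        if n=="top": print([plane("top",q,.11)[:2] for q in box],plane("top",ce,.11))
        pts=cv2.approxPolyDP(cs,6,True)[:,0]/8+[u-.44,v-.44]; print(pts.tolist())
E
```

```text
dots [array([263.284 , 188.6667]), array([308.7407, 190.4691])] []
cap [(39, array([480.    , 212.5897]))] [(39, array([415.7179, 312.5128]))]
(array([ 0.4702, -0.3326,  0.1154]), array([ 0.0007, -0.0003,  0.0002, -0.0007,  0.0003, -0.0002]))
top red [433.291  225.4391] [[428.8004477596283, 223.1628928756714], [432.01114612579346, 220.7076526260376], [437.5106006240845, 227.89924579620362], [434.2999024963379, 230.35448699951172]] 30.1015625
[array([ 0.4476, -0.2114]), array([ 0.4533, -0.2192]), array([ 0.4358, -0.2316]), array([ 0.4301, -0.2238])] [ 0.4419 -0.2219  0.11  ]
[[429.935, 222.435], [429.56, 223.685], [433.435, 229.185], [437.185, 228.06], [432.31, 221.435]]
top blk [437.9581 222.2936] [[429.73875695228577, 221.41427474975586], [438.5760617828369, 215.63603645324707], [444.43797927856446, 224.60132080078125], [435.60067420959473, 230.37955909729004]] 76.1171875
[array([ 0.4517, -0.2138]), array([ 0.4651, -0.2352]), array([ 0.4433, -0.2483]), array([ 0.43  , -0.2269])] [ 0.4492 -0.2332  0.11  ]
[[438.685, 216.685], [430.435, 221.185], [432.935, 221.31], [437.56, 227.31], [435.31, 229.935], [441.06, 226.81], [443.435, 223.935]]
side red [380.5566 288.7058] [[377.41983538627625, 290.04895168304444], [382.1452460861206, 285.70157247543335], [383.650012550354, 287.3371873474121], [378.9246020889282, 291.68456703186035]] 11.9453125
[[382.56, 286.185], [378.31, 289.31], [378.81, 291.56], [382.935, 287.935]]
side blk [384.6278 297.9247] [[378.7702551460266, 308.6884408569336], [380.56679636001587, 285.9322462654114], [392.15901809692383, 286.8474221801758], [390.3624768829346, 309.60361724853516]] 178.8828125
[[386.935, 286.435], [380.31, 291.435], [379.185, 306.56], [385.06, 309.185], [386.685, 308.81], [390.81, 303.935], [390.685, 303.06], [388.185, 304.435], [387.435, 303.81], [387.56, 294.185], [391.935, 289.31]]
```

```bash
cat >> h.py <<'E'
def rel(pos,yaw_y):
    "tool-frame row (rx,ry,rz,x,y,z cm) from present pose to tool-down pose with tool y at azimuth yaw_y deg"
    from scipy.spatial.transform import Rotation as Ro
    s=status.observe();R=s["eef_rot"];a=np.radians(yaw_y);y=np.array([np.cos(a),np.sin(a),0]);z=np.array([0,0,-1.])
    G=np.column_stack([np.cross(y,z),y,z])
    return np.round(np.r_[Ro.from_matrix(R.T@G).as_rotvec(),R.T@(np.array(pos)-s["position"])*100],3)
E
python3 - <<'E'
from h import *
np.set_printoptions(precision=4,suppress=True)
T=cv2.imread("pics/top0.png");S=cv2.imread("pics/side0.png")
m=cv2.inRange(hsv(S),(15,70,130),(36,255,255))
b=sorted(blobs(m,(345,195,40,35))[:2],key=lambda c:c[1][1]); print([(x[0],x[1]) for x in b])
a=[(263.284,188.667),(308.741,190.469)]
P=[plane("top",p,.108) for p in a];print(P,"hole",(P[0]+P[1])/2)
if len(b)==2:
    X=[tri(q[1],p) for p,q in zip(a,b)];print(X)
print("handle top",tri((387,289.3),(437.7,221.1)))
print(rel([.45,.10,.256],105),rel([.451,-.2335,.2],124.5))
E
```

```text
[(32, array([358.1875, 202.2812])), (40, array([370.25 , 219.675]))]
[array([0.5402, 0.1823, 0.108 ]), array([0.5332, 0.0729, 0.108 ])] hole [0.5367 0.1276 0.108 ]
[(array([0.5407, 0.1822, 0.1076]), array([ 0.0004, -0.0001,  0.0001, -0.0004,  0.0001, -0.0001])), (array([0.5342, 0.0727, 0.1072]), array([ 0.0009, -0.0003,  0.0001, -0.0009,  0.0003, -0.0001]))]
handle top (array([ 0.4529, -0.2335,  0.1064]), array([ 0.0005, -0.0002,  0.0001, -0.0005,  0.0002, -0.0001]))
[ -0.001  -0.001  -0.64  -38.143 -29.081   0.   ] [ -0.001  -0.001  -0.98  -50.539 -60.035   5.636]
```

Call:
jog_arm(series=[[0, 0, -0.64, -38.1, -29.1, 0, 0.3], [0, 0, -0.64, -38.1, -29.1, 0, 0.3], [0, 0, -0.64, -38.1, -29.1, 0, 0.3], [0, 0, -0.64, -38.1, -29.1, 0, 0.3], [0, 0, -0.64, -38.1, -29.1, 0, 0.3], [0, 0, -0.64, -38.1, -29.1, 0, 0.3], [0, 0, -0.64, -38.1, -29.1, 0, 0.3], [0, 0, -0.64, -38.1, -29.1, 0, 0.3], [0, 0, -0.98, -50.6, -60.0, 5.6, 0.3], [0, 0, -0.98, -50.6, -60.0, 5.6, 0.3], [0, 0, -0.98, -50.6, -60.0, 5.6, 0.3], [0, 0, -0.98, -50.6, -60.0, 5.6, 0.3]])

```text
t: 1.6
position: [0.4512, -0.1304, 0.2175]
eef_rot: [[-0.824, -0.567, 0.0], [-0.567, 0.824, 0.0], [-0.0, 0.0, -1.0]]
ft_force: [1.8, 0.6, -0.4]
gripper_width: 0.0596
gripper_force: 0.0
```

```bash
python3 - <<'E'
from h import *
s=status.observe();print(s["t"],s["position"],s["qpos"].round(1),s["ft_force"])
print(rel([.452,-.2335,.17],124.5))
E
```

```text
1.6 [ 0.45124194 -0.13035903  0.21748051] [-26.4   7.9 -13.4  68.6   0.  -60.9] [ 1.81000401  0.63911126 -0.37937755]
[ 0.000e+00  0.000e+00  1.000e-03  5.786e+00 -8.539e+00  4.747e+00]
```

Call:
jog_arm(series=[[0, 0, 0, 5.8, -8.5, 4.0, 0.3], [0, 0, 0, 5.8, -8.5, 4.7, 0.3], [0, 0, 0, 5.8, -8.5, 4.7, 0.3], [0, 0, 0, 5.8, -8.5, 4.7, 0.3]])

```text
t: 2.1
position: [0.4518, -0.2311, 0.1708]
eef_rot: [[-0.824, -0.566, -0.001], [-0.566, 0.824, 0.001], [0.0, 0.001, -1.0]]
ft_force: [-1.1, 0.1, 0.2]
gripper_width: 0.0598
gripper_force: 0.0
```

```bash
python3 - <<'E'
from h import *
print(status.observe()["position"],rel([.452,-.2335,.098],124.5))
t=vision.snapshot("top")[:,:,::-1];s=vision.snapshot("side")[:,:,::-1]
f=lambda im,u,v,w,h,k:cv2.resize(im[v:v+h,u:u+w],None,fx=k,fy=k,interpolation=cv2.INTER_CUBIC)
cv2.imwrite("pics/c2.png",np.hstack([f(t,395,185,80,80,5),f(s,345,245,80,80,5)]))
E
```

```text
[ 0.45178135 -0.23111742  0.17077195] [ 1.000e-03 -0.000e+00 -1.000e-03  1.170e-01 -2.160e-01  7.277e+00]
```

View pics/c2.png

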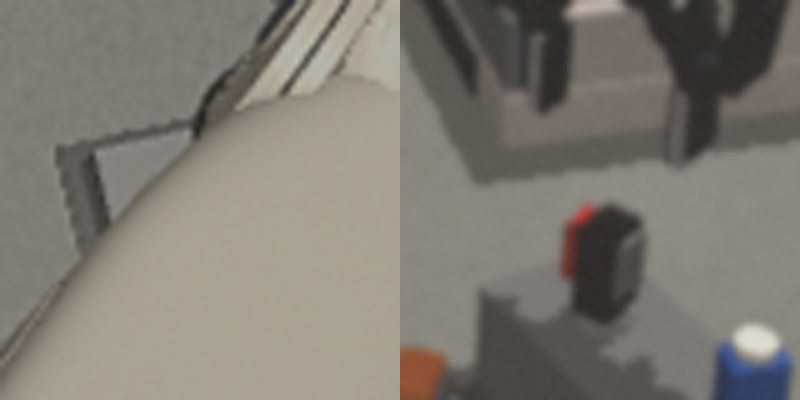

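The top view is blocked by the arm. In the side crop the fingers (at 541,80 and 690,130) straddle the pin (605,250) along the button–pad line, as wanted. I'll descend and grip.

Call:
jog_arm(series=[[0, 0, 0, 0.1, -0.2, 2.5, 0.3], [0, 0, 0, 0.1, -0.2, 5.0, 0.3], [0, 0, 0, 0.1, -0.2, 6.6, 0.3], [0, 0, 0, 0.1, -0.2, 7.3, 0.3], [0, 0, 0, 0.1, -0.2, 7.3, 0.3]])

```text
t: 2.82
position: [0.4526, -0.2331, 0.0983]
eef_rot: [[-0.823, -0.567, 0.0], [-0.567, 0.823, -0.0], [-0.0, -0.0, -1.0]]
ft_force: [-0.0, 0.0, 0.0]
gripper_width: 0.0599
gripper_force: 0.0
```

Call:
jog_arm(series=[[0, 0, 0, 0, 0, 0, 0.5], [0, 0, 0, 0, 0, 0, 0.7], [0, 0, 0, 0, 0, 0, 0.9], [0, 0, 0, 0, 0, 0, 0.9], [0, 0, 0, 0, 0, 0, 0.9], [0, 0, 0, 0, 0, 0, 0.9]])

```text
t: 3.58
position: [0.4529, -0.2342, 0.0993]
eef_rot: [[-0.824, -0.566, 0.002], [-0.566, 0.824, -0.002], [-0.001, -0.003, -1.0]]
ft_force: [-0.8, -0.3, 11.0]
gripper_width: 0.0236
gripper_force: 58.4
```

```bash
python3 - <<'E'
from h import *
s=status.observe();print(s)
t=vision.snapshot("top")[:,:,::-1];s=vision.snapshot("side")[:,:,::-1]
f=lambda im,u,v,w,h,k:cv2.resize(im[v:v+h,u:u+w],None,fx=k,fy=k,interpolation=cv2.INTER_CUBIC)
cv2.imwrite("pics/c3.png",f(s,345,245,80,80,6))
E
```

```text
{'t': 3.575, 'qpos': array([-3.67782704e+01,  1.65588587e+01, -2.05892169e+01,  5.26941887e+01,
        3.94107768e-03, -7.12716253e+01]), 'dq': array([ 0.03557112,  0.012044  , -0.06383544, -0.04869404, -0.00895462,
       -0.00411169]), 'tau': array([-7.30547891e-02, -4.76629329e+01,  2.66114295e+01, -6.24183789e-01,
       -2.00596562e-02,  1.11241203e-03]), 'position': array([ 0.45293584, -0.23417335,  0.09932585]), 'eef_rot': array([[-8.24190755e-01, -5.66307827e-01,  2.24622558e-03],
       [-5.66311486e-01,  8.24189761e-01, -1.59318507e-03],
       [-9.49082947e-04, -2.58515175e-03, -9.99996208e-01]]), 'ft_force': array([-0.76662078, -0.31383361, 10.97728038]), 'ft_torque': array([ 0.23703789,  0.30232341, -0.03577438]), 'gripper_force': 58.430158495903015, 'gripper_width': 0.023584542178092}
```

View pics/c3.png

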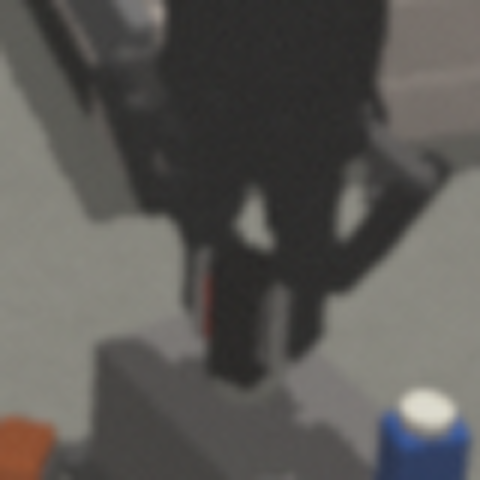

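Gripped (red button sunk between the pads at crop (207,300), black handle held). Lifting.

Call:
jog_arm(series=[[0, 0, 0, 0, 0, -0.5, 0.9], [0, 0, 0, 0, 0, -1.5, 0.9], [0, 0, 0, 0, 0, -3.0, 0.9], [0, 0, 0, 0, 0, -5.5, 0.9], [0, 0, 0, 0, 0, -8.0, 0.9], [0, 0, 0, 0, 0, -10.5, 0.9], [0, 0, 0, 0, 0, -13.0, 0.9], [0, 0, 0, 0, 0, -14.0, 0.9], [0, 0, 0, 0, 0, -14.0, 0.9]])

```text
t: 4.8
position: [0.4524, -0.2337, 0.2384]
eef_rot: [[-0.824, -0.566, 0.001], [-0.566, 0.824, -0.001], [-0.0, -0.001, -1.0]]
ft_force: [-0.4, -0.6, -2.3]
gripper_width: 0.0233
gripper_force: 59.6
```

```bash
python3 - <<'E'
from h import *
s=status.observe();print(s["position"],s["ft_force"],s["gripper_width"])
print(rel([.5367,.1276,.245],86.3))
i=vision.snapshot("side")[:,:,::-1]
P=s["position"];uv=proj("side",P-[0,0,.05]).astype(int);print(uv)
u,v=uv-50
cv2.imwrite("pics/c4.png",cv2.resize(i[v:v+100,u:u+100],None,fx=5,fy=5,interpolation=cv2.INTER_CUBIC))
E
```

```text
[ 0.45239038 -0.23373108  0.23836206] [-0.35241208 -0.57291207 -2.2899754 ] 0.02331327059519564
[-1.0000e-03  1.0000e-03  6.6700e-01 -2.7415e+01  2.5001e+01 -6.8200e-01]
[389 256]
```

View pics/c4.png

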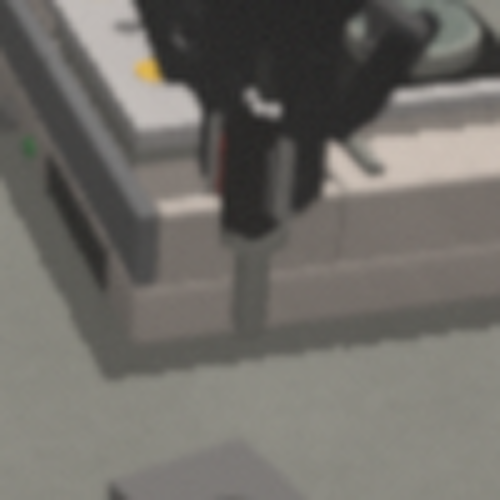

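Pin is out, straight in the grip, shank from (255,250) to tip (248,335) in the crop. Moving above the platform hole.

Call:
jog_arm(series=[[0, 0, 0.1, -4.0, 3.7, -0.7, 0.9], [0, 0, 0.2, -8.0, 7.3, -0.7, 0.9], [0, 0, 0.3, -12.0, 11.0, -0.7, 0.9], [0, 0, 0.4, -16.0, 14.6, -0.7, 0.9], [0, 0, 0.5, -20.0, 18.3, -0.7, 0.9], [0, 0, 0.6, -24.0, 22.0, -0.7, 0.9], [0, 0, 0.667, -26.5, 24.2, -0.7, 0.9], [0, 0, 0.667, -27.4, 25.0, -0.7, 0.9], [0, 0, 0.667, -27.4, 25.0, -0.7, 0.9], [0, 0, 0.667, -27.4, 25.0, -0.7, 0.9]])

```text
t: 6.1
position: [0.5362, 0.1266, 0.2446]
eef_rot: [[-0.998, 0.065, -0.001], [0.065, 0.998, -0.0], [0.001, -0.0, -1.0]]
ft_force: [0.6, -0.2, -1.7]
gripper_width: 0.0235
gripper_force: 59.7
```

```bash
python3 - <<'E'
from h import *
np.set_printoptions(precision=4,suppress=True)
s=status.observe();print(s["t"],s["position"],s["ft_force"],s["gripper_width"])
R=s["eef_rot"];P=s["position"]
print(rel([.5367,.1276,.205],86.3))
t=vision.snapshot("top")[:,:,::-1];i=vision.snapshot("side")[:,:,::-1]
cv2.imwrite("pics/top5.png",t);cv2.imwrite("pics/side5.png",i)
tip=P+R[:,2]*.086;org=P+R[:,2]*.04
print("side tip,shoulder",proj("side",tip),proj("side",org),"top",proj("top",tip),proj("top",P),"hole",proj("side",np.array([.5367,.1276,.108])),proj("top",np.array([.5367,.1276,.108])))
f=lambda im,u,v,k:cv2.resize(im[v:v+80,u:u+80],None,fx=k,fy=k,interpolation=cv2.INTER_CUBIC)
a=f(i,325,145,5);b=f(t,246,150,5);print("crop origin side 325,145; top 246,150, k5")
cv2.imwrite("pics/c5.png",np.hstack([a,b]))
E
```

```text
6.1 [0.5362 0.1266 0.2446] [ 0.5731 -0.187  -1.7263] 0.023508228106587332
[-0.    -0.001 -0.001 -0.041  0.107  3.956]
side tip,shoulder [364.2225 193.9714] [364.9432 178.1938] top [284.9336 186.2303] [282.0916 179.5924] hole [363.5059 210.5163] [285.9983 189.5575]
crop origin side 325,145; top 246,150, k5
```

View pics/c5.png

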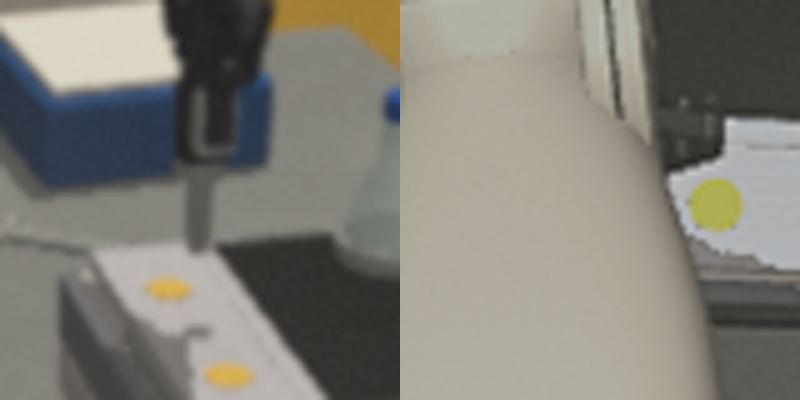

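The tip is at side crop (198,250), i.e. px (364.6,195), above the hole at (200,330), i.e. (365,211). The top view is hidden by the arm. I'll refine with shank edges and dot centroids from the same picture.

```bash
python3 - <<'E'
from h import *
np.set_printoptions(precision=3,suppress=True)
S=cv2.imread("pics/side5.png")
m=cv2.inRange(hsv(S),(15,70,130),(36,255,255))
b=sorted(blobs(m,(345,195,40,35))[:2],key=lambda c:c[1][1]); print([(x[0],x[1]) for x in b],"old 358.19,202.28 370.25,219.675")
g=cv2.cvtColor(S,cv2.COLOR_BGR2GRAY).astype(float)
for v in range(176,200):
    print(v,g[v,354:378].astype(int))
s=status.observe();P=s["position"];R=s["eef_rot"]
for d in(.06,.065,.07,.075,.08,.086):print(d,proj("side",P+R[:,2]*d))
E
```

```text
[(32, array([358.188, 202.281])), (40, array([370.15, 219.7 ]))] old 358.19,202.28 370.25,219.675
176 [56 56 56 56 56 54 52 43 41 44 55 65 66 65 66 61 60 60 58 54 56 56 57 62]
177 [55 56 55 56 56 62 68 59 51 49 55 57 58 63 62 61 58 59 58 58 58 61 61 73]
178 [57 55 56 55 56 64 74 75 72 73 78 80 79 80 80 76 71 69 68 72 74 80 86 92]
179 [ 59  59  60  61  61  67  77  83  83  86  87  90  88  88  87  86  88  90
  89  92  93 101 113 118]
180 [ 69  69  73  74  78  80  86  91  89  86  89  89  89  89  95 102 113 117
 118 118 119 122 127 129]
181 [ 90  92  94  92  95  96 103 109  99  87  87  89  89  98 113 120 128 128
 130 130 129 131 131 132]
182 [119 117 118 118 118 120 122 121 102  90  87  87  90 104 123 131 131 132
 131 132 131 132 131 130]
183 [130 130 130 130 131 130 131 124 103  88  88  87  91 109 127 133 133 132
 132 131 130 130 132 132]
184 [132 132 132 132 133 133 132 124 103  89  88  88  91 110 129 133 133 133
 133 132 131 132 131 131]
185 [133 133 132 132 133 133 132 124 100  87  88  87  92 110 128 132 132 132
 132 132 133 132 132 132]
186 [132 132 133 133 132 133 131 122  98  88  8
[... 835 characters left out ...]
19  89  66  65  64
  60  59  57  56  54  53]
195 [181 181 182 182 181 182 183 177 159 130 123 131 144 144 107  67  51  51
  51  51  51  49  50  51]
196 [184 183 183 183 184 184 185 183 177 166 164 164 170 169 146 104  66  53
  51  51  48  50  50  50]
197 [184 182 182 184 184 184 184 183 184 183 182 180 178 179 171 142  96  58
  51  52  50  50  50  51]
198 [183 183 183 183 183 183 185 184 184 184 185 182 178 181 180 166 128  78
  54  51  51  50  49  51]
199 [185 183 183 183 183 184 184 184 184 185 185 184 180 179 180 175 154 110
  67  52  48  51  51  50]
0.06 [364.696 185.005]
0.065 [364.619 186.72 ]
0.07 [364.541 188.429]
0.075 [364.464 190.132]
0.08 [364.388 191.829]
0.086 [364.296 193.857]
```

```bash
python3 -c "
from h import *
print(rel([.538,.1276,.200],86.3))"
```

```text
[-0.000e+00 -0.000e+00 -1.000e-03 -1.560e-01  1.210e-01  4.489e+00]
```

Call:
jog_arm(series=[[0, 0, 0, -0.15, 0.1, 1.5, 0.9], [0, 0, 0, -0.15, 0.1, 3.0, 0.9], [0, 0, 0, -0.15, 0.1, 4.2, 0.9], [0, 0, 0, -0.15, 0.1, 4.5, 0.9], [0, 0, 0, -0.15, 0.1, 4.5, 0.9]])

```text
t: 6.82
position: [0.538, 0.1285, 0.1997]
eef_rot: [[-0.998, 0.065, -0.0], [0.065, 0.998, -0.0], [0.0, -0.0, -1.0]]
ft_force: [0.3, 0.0, -1.6]
gripper_width: 0.0234
gripper_force: 59.7
```

Call:
jog_arm(series=[[0, 0, 0, 0, 0, 0.2, 0.9], [0, 0, 0, 0, 0, 0.4, 0.9], [0, 0, 0, 0, 0, 0.6, 0.9], [0, 0, 0, 0, 0, 0.8, 0.9], [0, 0, 0, 0, 0, 0.8, 0.9]])

```text
t: 7.45
position: [0.538, 0.1285, 0.1917]
eef_rot: [[-0.998, 0.065, -0.0], [0.065, 0.998, -0.0], [0.0, -0.0, -1.0]]
ft_force: [-0.1, 0.4, -2.2]
gripper_width: 0.0232
gripper_force: 59.7
```

Call:
jog_arm(series=[[0, 0, 0, 0, 0, 0.15, 0.9], [0, 0, 0, 0, 0, 0.3, 0.9], [0, 0, 0, 0, 0, 0.3, 0.9]])

```text
t: 7.82
position: [0.5381, 0.1285, 0.1888]
eef_rot: [[-0.998, 0.065, -0.0], [0.065, 0.998, -0.0], [0.0, -0.0, -1.0]]
ft_force: [0.2, 0.1, -2.2]
gripper_width: 0.0235
gripper_force: 59.6
```

Call:
jog_arm(series=[[0, 0, 0, 0, 0, 0.15, 0.9], [0, 0, 0, 0, 0, 0.3, 0.9], [0, 0, 0, 0, 0, 0.3, 0.9]])

```text
t: 8.2
position: [0.5383, 0.1284, 0.1859]
eef_rot: [[-0.998, 0.065, 0.0], [0.065, 0.998, -0.0], [-0.0, -0.0, -1.0]]
ft_force: [1.8, -1.5, -2.1]
gripper_width: 0.0235
gripper_force: 59.3
```

Call:
jog_arm(series=[[0, 0, 0, -0.06, -0.03, 0.1, 0.9], [0, 0, 0, -0.06, -0.03, 0.2, 0.9], [0, 0, 0, -0.06, -0.03, 0.2, 0.9]])

```text
t: 8.57
position: [0.5385, 0.1282, 0.1837]
eef_rot: [[-0.998, 0.065, -0.0], [0.065, 0.998, 0.0], [0.0, 0.0, -1.0]]
ft_force: [1.2, -0.7, -3.2]
gripper_width: 0.0232
gripper_force: 59.5
```

Call:
jog_arm(series=[[0, 0, 0, 0, 0, 0.1, 0.9], [0, 0, 0, 0, 0, 0.2, 0.9], [0, 0, 0, 0, 0, 0.2, 0.9]])

```text
t: 8.95
position: [0.5385, 0.1282, 0.1817]
eef_rot: [[-0.998, 0.065, -0.0], [0.065, 0.998, 0.0], [0.0, 0.0, -1.0]]
ft_force: [-0.1, 0.7, -3.5]
gripper_width: 0.0235
gripper_force: 59.5
```

Call:
jog_arm(series=[[0, 0, 0, 0, 0, 0.1, 0.9], [0, 0, 0, 0, 0, 0.2, 0.9], [0, 0, 0, 0, 0, 0.3, 0.9], [0, 0, 0, 0, 0, 0.3, 0.9]])

```text
t: 9.45
position: [0.5386, 0.1281, 0.1787]
eef_rot: [[-0.998, 0.065, -0.0], [0.065, 0.998, -0.0], [0.0, -0.0, -1.0]]
ft_force: [0.6, -0.8, -2.1]
gripper_width: 0.0237
gripper_force: 59.5
```

Call:
jog_arm(series=[[0, 0, 0, 0, 0, 0.1, 0.9], [0, 0, 0, 0, 0, 0.15, 0.9], [0, 0, 0, 0, 0, 0.15, 0.9]])

```text
t: 9.82
position: [0.5386, 0.1281, 0.1774]
eef_rot: [[-0.998, 0.065, 0.0], [0.065, 0.998, -0.0], [-0.0, -0.0, -1.0]]
ft_force: [-1.2, -0.2, -2.2]
gripper_width: 0.0234
gripper_force: 59.6
```

Call:
jog_arm(series=[[0, 0, 0, 0, 0, 0.05, 0.9], [0, 0, 0, 0, 0, 0.1, 0.9], [0, 0, 0, 0, 0, 0.1, 0.9]])

```text
t: 10.2
position: [0.5388, 0.1281, 0.1772]
eef_rot: [[-0.998, 0.065, 0.001], [0.065, 0.998, -0.0], [-0.001, 0.0, -1.0]]
ft_force: [-1.7, -0.9, 7.3]
gripper_width: 0.0231
gripper_force: 60.9
```

Call:
jog_arm(series=[[0, 0, 0, 0, 0, 0.05, 0.9], [0, 0, 0, 0, 0, 0.1, 0.9], [0, 0, 0, 0, 0, 0.1, 0.9]])

```text
t: 10.58
position: [0.5389, 0.1281, 0.1771]
eef_rot: [[-0.998, 0.065, 0.002], [0.065, 0.998, -0.0], [-0.002, 0.0, -1.0]]
ft_force: [-3.3, -0.4, 14.4]
gripper_width: 0.0234
gripper_force: 62.0
```

Plate felt at z≈0.177. Ease off slightly and slide the platform toward −y.

Call:
jog_arm(series=[[0, 0, 0, 0, -0.05, -0.08, 0.9], [0, 0, 0, 0, -0.15, -0.08, 0.9], [0, 0, 0, 0, -0.25, -0.08, 0.9], [0, 0, 0, 0, -0.35, -0.08, 0.9], [0, 0, 0, 0, -0.35, -0.08, 0.9]])

```text
t: 11.2
position: [0.5388, 0.126, 0.1772]
eef_rot: [[-0.998, 0.064, 0.002], [0.064, 0.998, 0.003], [-0.002, 0.004, -1.0]]
ft_force: [-1.2, 7.1, 7.2]
gripper_width: 0.0237
gripper_force: 63.0
```

Call:
jog_arm(series=[[0, 0, 0, 0, -0.1, 0, 0.9], [0, 0, 0, 0, -0.2, 0, 0.9], [0, 0, 0, 0, -0.25, 0, 0.9]])

```text
t: 11.58
position: [0.5387, 0.1239, 0.1772]
eef_rot: [[-0.998, 0.064, 0.002], [0.064, 0.998, 0.004], [-0.002, 0.004, -1.0]]
ft_force: [-0.1, 8.3, 7.1]
gripper_width: 0.0235
gripper_force: 63.4
```

Call:
jog_arm(series=[[0, 0, 0, 0, -0.1, 0, 0.9], [0, 0, 0, 0, -0.2, 0, 0.9], [0, 0, 0, 0, -0.25, 0, 0.9]])

```text
t: 11.95
position: [0.5385, 0.1213, 0.1772]
eef_rot: [[-0.998, 0.064, 0.002], [0.064, 0.998, 0.004], [-0.002, 0.004, -1.0]]
ft_force: [-0.5, 6.8, 6.6]
gripper_width: 0.0239
gripper_force: 63.4
```

Call:
jog_arm(series=[[0, 0, 0, 0, -0.1, 0, 0.9], [0, 0, 0, 0, -0.2, 0, 0.9], [0, 0, 0, 0, -0.25, 0, 0.9]])

```text
t: 12.32
position: [0.5383, 0.1189, 0.1772]
eef_rot: [[-0.998, 0.064, 0.002], [0.064, 0.998, 0.004], [-0.002, 0.004, -1.0]]
ft_force: [-0.2, 6.9, 7.0]
gripper_width: 0.0231
gripper_force: 63.4
```

Call:
jog_arm(series=[[0, 0, 0, 0, -0.1, 0, 0.9], [0, 0, 0, 0, -0.2, 0, 0.9], [0, 0, 0, 0, -0.25, 0, 0.9]])

```text
t: 12.7
position: [0.5382, 0.1164, 0.1772]
eef_rot: [[-0.998, 0.064, 0.002], [0.064, 0.998, 0.004], [-0.002, 0.004, -1.0]]
ft_force: [-1.1, 7.6, 6.0]
gripper_width: 0.0229
gripper_force: 63.4
```

Call:
jog_arm(series=[[0, 0, 0, 0, -0.1, 0, 0.9], [0, 0, 0, 0, -0.2, 0, 0.9], [0, 0, 0, 0, -0.25, 0, 0.9]])

```text
t: 13.08
position: [0.538, 0.1139, 0.1772]
eef_rot: [[-0.998, 0.064, 0.002], [0.064, 0.998, 0.004], [-0.002, 0.004, -1.0]]
ft_force: [-0.4, 7.5, 6.0]
gripper_width: 0.0236
gripper_force: 63.4
```

Call:
jog_arm(series=[[0, 0, 0, 0, -0.1, 0, 0.9], [0, 0, 0, 0, -0.2, 0, 0.9], [0, 0, 0, 0, -0.25, 0, 0.9]])

```text
t: 13.45
position: [0.5379, 0.1113, 0.1772]
eef_rot: [[-0.998, 0.064, 0.002], [0.064, 0.998, 0.004], [-0.002, 0.004, -1.0]]
ft_force: [-1.1, 7.6, 6.6]
gripper_width: 0.0229
gripper_force: 63.4
```

Call:
jog_arm(series=[[0, 0, 0, 0, -0.1, 0, 0.9], [0, 0, 0, 0, -0.2, 0, 0.9], [0, 0, 0, 0, -0.25, 0, 0.9]])

```text
t: 13.82
position: [0.5377, 0.1088, 0.1772]
eef_rot: [[-0.998, 0.064, 0.002], [0.064, 0.998, 0.004], [-0.002, 0.004, -1.0]]
ft_force: [-0.1, 7.7, 5.2]
gripper_width: 0.0236
gripper_force: 63.2
```

Call:
jog_arm(series=[[0, 0, 0, 0, -0.1, 0, 0.9], [0, 0, 0, 0, -0.2, 0, 0.9], [0, 0, 0, 0, -0.25, 0, 0.9]])

```text
t: 14.2
position: [0.5375, 0.1059, 0.1769]
eef_rot: [[-0.998, 0.064, 0.002], [0.064, 0.998, 0.003], [-0.002, 0.003, -1.0]]
ft_force: [-0.5, 5.2, 3.3]
gripper_width: 0.0233
gripper_force: 62.1
```

Call:
jog_arm(series=[[0, 0, 0, 0, -0.1, 0, 0.9], [0, 0, 0, 0, -0.2, 0, 0.9], [0, 0, 0, 0, -0.25, 0, 0.9]])

```text
t: 14.58
position: [0.5371, 0.1022, 0.1761]
eef_rot: [[-0.998, 0.065, 0.0], [0.065, 0.998, 0.0], [-0.0, 0.0, -1.0]]
ft_force: [1.6, 1.2, -0.4]
gripper_width: 0.0234
gripper_force: 60.3
```

The pin is dropping in (z falling, forces gone). Push down gently.

Call:
jog_arm(series=[[0, 0, 0, 0, 0, 0.1, 0.9], [0, 0, 0, 0, 0, 0.2, 0.9], [0, 0, 0, 0, 0, 0.2, 0.9]])

```text
t: 14.95
position: [0.5369, 0.1022, 0.1739]
eef_rot: [[-0.998, 0.065, -0.0], [0.065, 0.998, -0.0], [0.0, -0.0, -1.0]]
ft_force: [2.5, 1.5, -2.4]
gripper_width: 0.0232
gripper_force: 60.0
```

Call:
jog_arm(series=[[0, 0, 0, 0, 0, 0.1, 0.9], [0, 0, 0, 0, 0, 0.2, 0.9], [0, 0, 0, 0, 0, 0.2, 0.9]])

```text
t: 15.32
position: [0.5369, 0.1022, 0.172]
eef_rot: [[-0.998, 0.065, -0.0], [0.065, 0.998, -0.0], [0.0, -0.0, -1.0]]
ft_force: [2.9, 1.6, -3.0]
gripper_width: 0.0232
gripper_force: 59.9
```

Call:
jog_arm(series=[[0, 0, 0, -0.06, 0, 0.1, 0.9], [0, 0, 0, -0.06, 0, 0.2, 0.9], [0, 0, 0, -0.06, 0, 0.2, 0.9]])

```text
t: 15.7
position: [0.5373, 0.1021, 0.1699]
eef_rot: [[-0.998, 0.065, -0.001], [0.065, 0.998, -0.0], [0.001, -0.0, -1.0]]
ft_force: [0.1, 0.7, -2.0]
gripper_width: 0.0234
gripper_force: 59.7
```

Call:
jog_arm(series=[[0, 0, 0, 0, 0, 0.1, 0.9], [0, 0, 0, 0, 0, 0.2, 0.9], [0, 0, 0, 0, 0, 0.2, 0.9]])

```text
t: 16.08
position: [0.5375, 0.1021, 0.168]
eef_rot: [[-0.998, 0.065, -0.0], [0.065, 0.998, -0.0], [0.0, -0.0, -1.0]]
ft_force: [-0.5, -0.0, -1.5]
gripper_width: 0.0237
gripper_force: 59.7
```

Call:
jog_arm(series=[[0, 0, 0, 0, 0, 0.15, 0.9], [0, 0, 0, 0, 0, 0.3, 0.9], [0, 0, 0, 0, 0, 0.4, 0.9], [0, 0, 0, 0, 0, 0.4, 0.9]])

```text
t: 16.58
position: [0.5375, 0.1022, 0.1641]
eef_rot: [[-0.998, 0.065, -0.0], [0.065, 0.998, -0.0], [0.0, -0.0, -1.0]]
ft_force: [-1.5, 0.0, -2.3]
gripper_width: 0.0235
gripper_force: 59.7
```

Call:
jog_arm(series=[[0, 0, 0, 0, 0, 0.15, 0.9], [0, 0, 0, 0, 0, 0.3, 0.9], [0, 0, 0, 0, 0, 0.4, 0.9], [0, 0, 0, 0, 0, 0.4, 0.9]])

```text
t: 17.08
position: [0.5375, 0.1022, 0.1601]
eef_rot: [[-0.998, 0.065, -0.0], [0.065, 0.998, 0.0], [0.0, -0.0, -1.0]]
ft_force: [-0.5, 0.4, -1.4]
gripper_width: 0.0237
gripper_force: 59.7
```

Call:
jog_arm(series=[[0, 0, 0, 0, 0, 0.15, 0.9], [0, 0, 0, 0, 0, 0.3, 0.9], [0, 0, 0, 0, 0, 0.4, 0.9], [0, 0, 0, 0, 0, 0.4, 0.9]])

```text
t: 17.58
position: [0.5375, 0.1022, 0.1561]
eef_rot: [[-0.998, 0.065, -0.0], [0.065, 0.998, -0.0], [0.0, -0.0, -1.0]]
ft_force: [0.4, 0.4, -1.7]
gripper_width: 0.0233
gripper_force: 59.7
```

Call:
jog_arm(series=[[0, 0, 0, 0, 0, 0.15, 0.9], [0, 0, 0, 0, 0, 0.3, 0.9], [0, 0, 0, 0, 0, 0.4, 0.9], [0, 0, 0, 0, 0, 0.4, 0.9]])

```text
t: 18.08
position: [0.5375, 0.1022, 0.1521]
eef_rot: [[-0.998, 0.065, -0.0], [0.065, 0.998, 0.0], [0.0, -0.0, -1.0]]
ft_force: [0.2, -0.3, -2.6]
gripper_width: 0.0231
gripper_force: 59.7
```

Call:
jog_arm(series=[[0, 0, 0, 0, 0, 0.1, 0.9], [0, 0, 0, 0, 0, 0.2, 0.9], [0, 0, 0, 0, 0, 0.2, 0.9]])

```text
t: 18.45
position: [0.5375, 0.1022, 0.1501]
eef_rot: [[-0.998, 0.065, -0.0], [0.065, 0.998, -0.0], [0.0, -0.0, -1.0]]
ft_force: [-0.3, 0.7, -1.3]
gripper_width: 0.0232
gripper_force: 59.7
```

Call:
jog_arm(series=[[0, 0, 0, 0, 0, 0.05, 0.9], [0, 0, 0, 0, 0, 0.1, 0.9], [0, 0, 0, 0, 0, 0.1, 0.9]])

```text
t: 18.82
position: [0.5376, 0.1022, 0.1495]
eef_rot: [[-0.998, 0.065, 0.001], [0.065, 0.998, 0.0], [-0.001, 0.0, -1.0]]
ft_force: [-1.5, -0.4, 3.6]
gripper_width: 0.0236
gripper_force: 60.9
```

Call:
jog_arm(series=[[0, 0, 0, 0, 0, 0.05, 0.9], [0, 0, 0, 0, 0, 0.05, 0.9], [0, 0, 0, 0, 0, 0.05, 0.9]])

```text
t: 19.2
position: [0.5376, 0.1021, 0.1495]
eef_rot: [[-0.998, 0.065, 0.001], [0.065, 0.998, -0.0], [-0.001, 0.0, -1.0]]
ft_force: [-3.4, -0.2, 7.9]
gripper_width: 0.0232
gripper_force: 62.2
```

Call:
jog_arm(series=[[0, 0, 0, 0, 0, 0, 0.6], [0, 0, 0, 0, 0, 0, 0.4], [0, 0, 0, 0, 0, 0, 0.3], [0, 0, 0, 0, 0, 0, 0.3], [0, 0, 0, 0, 0, 0, 0.3]])

```text
t: 19.82
position: [0.5375, 0.1022, 0.1486]
eef_rot: [[-0.998, 0.065, -0.0], [0.065, 0.998, 0.0], [0.0, -0.0, -1.0]]
ft_force: [1.0, -0.6, -0.3]
gripper_width: 0.0599
gripper_force: 0.0
```

Call:
jog_arm(series=[[0, 0, 0, 0, 0, -1.5, 0.3], [0, 0, 0, 0, 0, -4.0, 0.3], [0, 0, 0, 0, 0, -7.0, 0.3], [0, 0, 0, 0, 0, -10.0, 0.3], [0, 0, 0, 3.0, 0, -13.0, 0.3], [0, 0, 0, 6.0, -4.0, -13.0, 0.3], [0, 0, 0, 10.0, -9.0, -13.0, 0.3], [0, 0, 0, 12.0, -14.0, -13.0, 0.3], [0, 0, 0, 12.0, -19.0, -13.0, 0.3], [0, 0, 0, 12.0, -24.0, -13.0, 0.3], [0, 0, 0, 12.0, -24.0, -13.0, 0.3], [0, 0, 0, 12.0, -24.0, -13.0, 0.3]])

```text
t: 21.32
position: [0.4021, -0.1295, 0.2793]
eef_rot: [[-0.998, 0.066, 0.001], [0.066, 0.998, -0.0], [-0.001, 0.0, -1.0]]
ft_force: [0.2, 0.4, -0.0]
gripper_width: 0.0597
gripper_force: 0.0
```

```bash
python3 - <<'E'
from h import *
t=vision.snapshot("top")[:,:,::-1];i=vision.snapshot("side")[:,:,::-1]
s=status.observe();print(s["t"],s["position"],s["gripper_width"])
f=lambda im,u,v,k:cv2.resize(im[v:v+80,u:u+80],None,fx=k,fy=k,interpolation=cv2.INTER_CUBIC)
cv2.imwrite("pics/c6.png",np.hstack([f(i,335,165,5),f(t,250,145,5)]))
E
```

```text
21.425 [ 0.40227319 -0.12869797  0.27912255] 0.059680748606968245
```

View pics/c6.png

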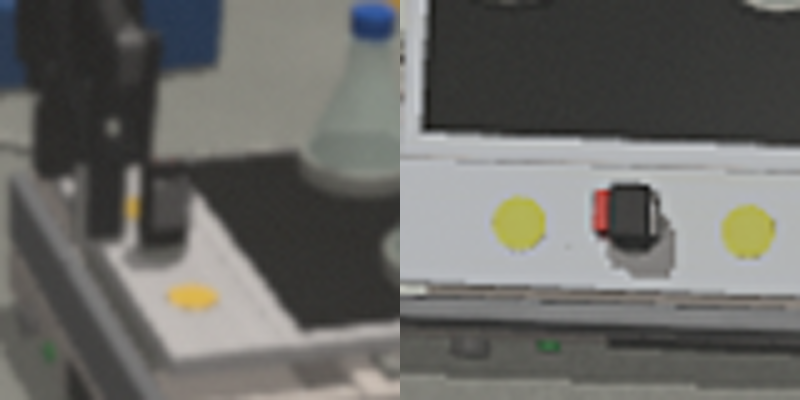

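The pin stands upright midway between the dots (top crop (632,215), dots at (519,222) and (748,231)). Its red button is out and the fingers are well clear. Handing in.

```bash
python3 -c "
from cell import r
print(r.job_done())"
```

```text
the job is handed in; nothing more can be done
None
```

I handed the job in at about 21 s: the pin went fully home through the platform and lock plate with its button held in, and after I let go the last picture showed it upright with the button sprung out; no verdict came back.

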